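Hold the test kiln's lid at its balance point

ROBOT

A 7-joint arm with a two-finger parallel gripper is mounted at the origin on the work surface. World frame = base frame: x ahead of the robot, y to its left, z up, the work surface at z = 0. Lengths are in mm, angles in rad, forces in N, time in s.
With the tool pointing down it reaches from about 350 to 775 mm from the base axis. Payload 3.1 kg.
Tool frame: the origin (TCP) lies on the centre line of the jaws, within the pads' length; the fingertips stand 17 mm ahead of it and the grasp point (between the pads) lies 2 mm behind it; y points along the fingers, x is the direction in which the jaws open and shut, and the axes are right-handed (so a half turn about y gives the same grasp; the last joint's range is limited). The gripper opens to 85 mm and grips with 20 to 120 N. Pads are 22 mm wide; open, the fingers measure 114 mm over their backs; the gripper's body (76 mm by 85 mm) begins 54 mm behind the grasp point. The pads swing forward as they close: fully open they stand 13 mm farther back than shut.
Start: joints at [1.104, 0.311, 0.014, 1.512, -0.004, 1.319, -0.027], TCP at [226.71, -501.119, 216.804] pointing down, gripper open.
Joint ranges: [-2.7, 2.7], [-0.3, 1.91], [-1.27, 1.3], [0.12, 2.57], [-1.44, 4.58], [0.2, 2.03], [-3.05, 3.05]. Speed limits (rad/s): [2.79, 2.79, 3.14, 3.14, 3.14, 3.14, 3.14].

INTERFACE

Orientations are given as a unit quaternion [w, x, y, z].
In Python, from rig import arm gives the robot as it stands.
- The arm moves only by the tool step_arm, never from a script. Its argument "series" is a list of rows, each a list of 7 numbers: the closure in counts, from 0 (fully open) to 255 (shut), then the shift along the world's x, y, z in cm, then the turn, a rotation vector about the world's x, y, z in rad. In form: [[jaw, x, y, z, wx, wy, wz], ...]. A call has 1 to 5 rows; each row shifts and turns the commanded pose from where the row before left it; what a row does not reach is not made up. A row lasts 1/12 s, in which the tool goes at most 41.7 mm and 7.16 degrees, less where a joint would pass 70% of its speed; a pose out of reach is approached as far as the arm can. A call is refused whole if a number of a shift passes 4.17 or a number of a turn 0.125, either way. A call with a gripper value outside its range is refused whole. The fingers move at their own pace and stop on an object; "force" is the grip in N (left out, the last holds). Time passes only in rows, so rows that do not move let the fingers close. It gives the time, the measured TCP pose, the force and the opening at its end, in the units of the state.
- arm.get_state(): the state, without advancing time (a new reading comes with each control period).
- arm.camera(name): name is "scene" or "side" or "wrist"; returns a dict with "pixels" (420x560x3 uint8, red, green, blue), "fovy" (degrees; the focal length in pixels is half the picture's height over the tangent of half this angle, whatever the lens; pixels are square), "cx", "cy" (the principal point, pixels), "rvec" (rotation vector, rad) and "tvec" (3), from world to camera coordinates, as OpenCV has them. Camera axes: x right, y down, z forward; pixel columns grow to the right and rows downward; lengths in mm; the calibration is good to about 2 mm. The wrist camera is an equidistant fisheye: a pixel r from the principal point sees the ray r / f radians off the axis. A picture is of the moment at which its call begins. There is no depth.
- arm.hand_in(): hands the job in, once; it reports no verdict.
Trained networks look in the newest picture that a camera, given by its name, has taken for a name from the list of things; names that differ only in an ending like _2 or _b are one class to them, and where a whole thing is asked for, a point or a joint stands for the part that bears it (a point fixed in the world has none). Each returns a list of dicts, best first, with "score" (0 to 1); they miss things now and then, are a little off and sometimes report something else, mostly with a low value. They report only what shows in the picture. A call takes as long as a camera call.
- arm.recognise(camera, name): "at" ([column, row] in pixels, amid what is visible of it).
- arm.pinpoint(camera, name): "at" ([column, row] in pixels: a listed point, or the origin of a listed thing).
The state is a dict: "time": time; "qpos": joint angles; "qd": joint speeds; "effort": joint torques, N m; "eef_pos": TCP position; "eef_rot": TCP orientation; "force": force on the tool from outside, world axes, zero at the start; "ft_torque": the same for the moment, N m; "width": finger opening in mm.
Only numpy, scipy, OpenCV 4.12 (cv2) and the standard library are available. Lean on these libraries where they do the work, as an engineer would, in place of code of your own. Each camera call takes 0.05 s, during which the arm holds its last target.

TASK

The lid stay of the small bench-top kiln has been taken off and I am about to screw it back on, so I need the lid held open for me. Draw the lid's locking bolt all the way back, then swing the lid up by its wooden handle to its balance point, where it leans neither forwards nor backwards, and keep the handle gripped there: finish while you are still holding it. On the way do not let the lid drop or go over backwards, and leave the other things on the bench where they are.

Things in the scene. Friction and masses are not known exactly. Their poses are not given: they have to be found in the camera images.
- kiln: small steel bench-top kiln, fixed. Origin: centre of the underside of its case; x points from its front (handle) to its rear (hinge), y to its left, z up. Base 206 (x) x 230 (y) mm, top at z 73; the hollow lid on it, white fibre inside, has its top at z 142 when shut. A grey controller box (150 x 125 mm, top at z 75, y -137 to -262) is joined to its right side and carries the locking bolt.
- bolt (a joint): locking bolt: a steel rod that slides along the kiln's y into a keeper on the lid's right side. 0 = shot home (lid locked), 0.032 m = fully drawn towards the kiln's -y, away from the lid; starts nearly home. About 2 N moves it and it stays where it is left. It runs in two saddles, tops at z 95 mm; when home their near faces are 22 mm (lid side) and 60 mm from the knob's axis.
- bolt_knob (a point): centre of the bolt's upright black knob, a cylinder 14 mm in diameter and 22 mm high (z 103 to 125 mm above the bench) on an 8 mm stem; can be gripped or pushed from above. When home it is 60 mm from the lid's side and the lid's top is 17 mm higher than the knob's.
- lid (a joint): angle of the lid about its rear hinge: 0 = shut, grows as its front rises, stop at 1.85 rad (over backwards). No spring, hardly any friction: let go, it falls one way or the other. About 0.8 kg, some 3 to 4 N at the handle to lift it. Its centre of mass lies 108 mm in front of and 41 mm above the hinge line when shut, so it balances at 1.20 rad (69 degrees).
- lid_handle (a point): middle of the lid's handle, a round wooden bar 14 mm thick and 120 mm long, parallel to the hinge, on a steel leg at each end. 42 mm out from the lid's front face, 22 mm below its top. Shut: 250 mm in front of and 45 mm above the hinge line, 120 mm above the bench. Balanced: 48 mm in front, 250 mm above it, 325 mm above the bench. The bar can turn between gripping fingers.
- lid_hinge (a point): middle of the lid's hinge line, which runs along the kiln's y, 105 mm behind the kiln's origin and 75 mm above the bench; fixed
- stay: the kiln's lid stay, taken off: a flat slotted steel bar 182 x 18 x 4 mm lying on the bench in front of the kiln; origin at the centre of its underside, x along it
- driver: screwdriver with a black handle, 170 mm long, lying on the bench in front of the kiln; x along it
- cup: paper cup, 80 mm across the rim, 95 mm high; origin under its centre
- pinch_pot: small biscuit-fired pinch pot, 90 mm across, 50 mm high; origin under its centre
- glaze_jar: lidded grey glaze jar, 60 mm across, 85 mm high, standing to the right of the controller box; origin under its centre
- prop: white ceramic kiln prop, an upright cylinder 32 mm across, 55 mm high, standing to the left of the kiln; origin under its centre
- mug: biscuit-fired mug with a handle, 76 mm across, 85 mm high; origin under its centre

How it is judged (in metres and radians):
On the way, in this order (a step that is already met when the one before it is completed fails the run):
1. the locking bolt is drawn back, clear of the lid (value of joint bolt above 0.022 m and value of joint lid below 0.06 rad), for 0.1 s.
2. the lid stands at its balance point, held still in the fingers (value of joint lid between 1.124 and 1.284 rad and velocity of joint lid between -0.1 and 0.1 rad/s and contact force between the fingers and lid above 2 N), for 0.3 s.
At the end, for the whole second after the job is handed in: The lid stands within 0.08 rad (4.5 degrees) of its balance point (1.204 rad), still (under 0.1 rad/s), gripped in the fingers with more than 2 N; the bolt is drawn by more than 22 mm; every other thing on the bench is within 30 mm of where it was (all of step 2 and value of joint bolt above 0.022 m and distance of each of stay, driver, cup, pinch_pot, glaze_jar, prop, mug from where it was at the start of the episode below 0.03 m); the arm keeps its last pose, push and grip.
It fails at once if the lid goes over backwards (past 1.5 rad) (value of joint lid above 1.5 rad).
It fails at once if the lid drops (falls faster than 2.5 rad/s) (velocity of joint lid below -2.5 rad/s).
It fails at once if another thing on the bench is moved by more than 30 mm (distance of any of stay, driver, cup, pinch_pot, glaze_jar, prop, mug from where it was at the start of the episode above 0.03 m).
It also fails if it takes over 48 s, if anything falls off the work surface, if the arm or the gripper's body presses on something with over 40 N, if the wrist force passes 120 N, or if a joint passes its speed limit or range.

## Working session

There is one attempt and no reset: what is moved stays moved. The work goes in short steps, Python scripts to look and compute and a tool call to move; the robot and the scene stay as the last step left them, time stands still between calls to the robot, and variables do not carry over. Pictures are saved under pics/ and viewed, and the job is handed in when it is done.

Besides the shell and the picture viewer there is one more tool, called after "Call:" by a JSON object that holds its "op" and its "data", one argument or row to a line. step_arm: Moves the arm, as the interface text tells. Its arguments: {"type":"object","properties":{"series":{"type":"array","items":{"type":"array","items":{"type":"number"}}},"force":{"type":"number"}},"required":["series"]}

```bash
mkdir -p pics
cat > h.py <<'E'
import numpy as np, cv2
from rig import arm
def save(c,n):
    d=arm.camera(c); cv2.imwrite(f'pics/{n}.png',d['pixels'][:,:,::-1]); return d
def K(d):
    f=d['pixels'].shape[0]/2/np.tan(np.radians(d['fovy'])/2); return f
def ray(d,p,fish=False):
    f=K(d);u=(p[0]-d['cx'])/f;v=(p[1]-d['cy'])/f
    if fish:
        r=np.hypot(u,v);s=np.sin(r)/r if r>1e-9 else 1;c=np.array([u*s,v*s,np.cos(r)])
    else: c=np.array([u,v,1.])
    R=cv2.Rodrigues(np.array(d['rvec'],float))[0];o=-R.T@np.array(d['tvec'],float).ravel()
    w=R.T@c;return o,w/np.linalg.norm(w)
def tri(rs):
    A=np.zeros((3,3));b=np.zeros(3)
    for o,w in rs:
        P=np.eye(3)-np.outer(w,w);A+=P;b+=P@o
    x=np.linalg.solve(A,b);return x,[np.linalg.norm((np.eye(3)-np.outer(w,w))@(x-o)) for o,w in rs]
def onz(r,z):
    o,w=r;return o+w*(z-o[2])/w[2]
E
python3 - <<'E'
from h import *
np.set_printoptions(precision=1,suppress=True)
D={c:save(c,c+'0') for c in('scene','side','wrist')}
Z={'bolt_knob':114,'lid_handle':120,'lid_hinge':75,'kiln':0}
for n in ['kiln','bolt_knob','lid_handle','lid_hinge','stay','driver','cup','pinch_pot','glaze_jar','prop','mug']:
    for c in D:
        for q in arm.pinpoint(c,n)[:2]:
            print(n,c,round(q['score'],2),np.array(q['at']),onz(ray(D[c],q['at'],c=='wrist'),Z.get(n,0)))
s=arm.get_state();print(s['time'],s['eef_pos'],s['eef_rot'],s['force'],s['width'])
E
```

```text
kiln scene 0.96 [284.2 250.3] [638.    5.9   0. ]
kiln side 0.64 [305.8 229.7] [635.1 -16.9   0. ]
bolt_knob scene 0.49 [255.2 194.7] [ 579.5 -182.   114. ]
bolt_knob side 0.52 [301.5 247.4] [ 572.4 -190.6  114. ]
lid_handle scene 0.64 [307.5 202. ] [484.5 -15.6 120. ]
lid_handle side 0.94 [252.9 204.3] [477.8  -7.9 120. ]
lid_hinge scene 0.91 [267.3 256.4] [722.7   3.4  75. ]
stay scene 0.55 [337.5 225.3] [428.3  89.    0. ]
stay side 0.58 [235.  215.3] [432.3  90.3   0. ]
driver scene 0.54 [286.  192.8] [ 441.1 -154.7    0. ]
driver side 0.81 [249.9 281.1] [ 437.9 -179.8    0. ]
cup scene 0.7 [391.4 310.4] [576.  427.8   0. ]
cup side 0.92 [260.  154.3] [568.5 414.7   0. ]
pinch_pot scene 0.66 [407.  266.5] [403.9 379.3  -0. ]
pinch_pot side 0.71 [219.1 164.8] [410.6 375.2   0. ]
glaze_jar scene 0.68 [206.8 208.7] [ 695.2 -337.9    0. ]
glaze_jar side 0.77 [355.5 315.9] [ 678.8 -341.4    0. ]
glaze_jar side 0.17 [304.3 228.8] [631.6 -12.1   0. ]
prop scene 0.55 [336.4 257.8] [539.2 168.2   0. ]
prop side 0.52 [264.5 197.1] [539.7 161.1   0. ]
mug scene 0.64 [220.2 147.3] [ 444.  -517.1    0. ]
mug side 0.59 [270.4 405.4] [ 429.3 -514.7    0. ]
mug wrist 0.83 [364.7  22.8] [ 437.4 -512.     0. ]
1.8 [ 226.7 -501.1  216.8] [-0.6  0.6 -0.4  0.4] [-1.   0.9 -0.4] 85.31678017874984
```

View pics/scene0.png

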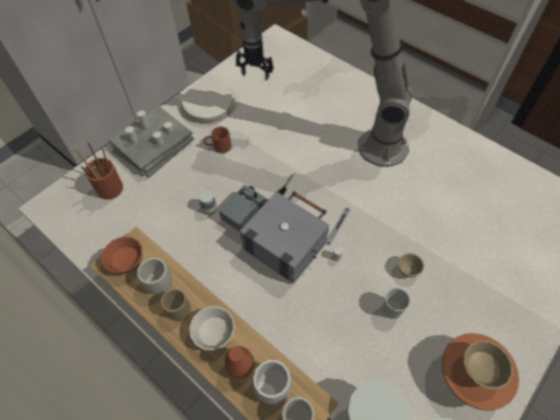

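View pics/side0.png

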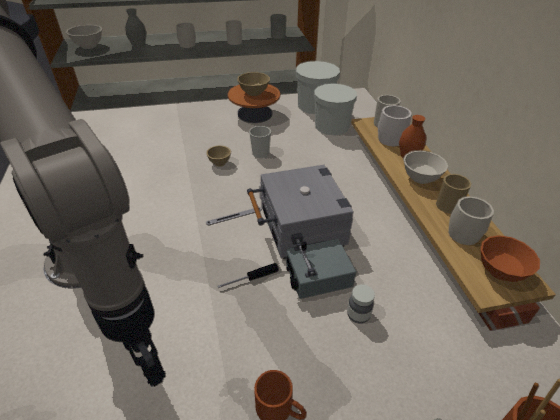

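Run:
```python
from h import *
from scipy.spatial.transform import Rotation as R
s=arm.get_state();q=np.array(s['eef_rot']);print(s['time'],q);print(R.from_quat(q,scalar_first=True).as_matrix().round(3))
for c in('scene','side'):
    d=arm.camera(c);print(c,ray(d,(280,210)))
```

```text
1.8 [-0.59417491  0.59419036 -0.38333306  0.38334026]
[[ 0.412 -0.     0.911]
 [-0.911 -0.     0.412]
 [ 0.    -1.    -0.   ]]
scene (array([1221.0015051 ,  525.23927106, 1488.15763843]), array([-0.39818544, -0.36486111, -0.8416203 ]))
side (array([ 364.80756562, -874.25271451,  862.15946719]), array([ 0.16191667,  0.734792  , -0.65868332]))
```

Run:
```python
import cv2
a=cv2.imread('pics/scene0.png')[160:290,190:360];cv2.imwrite('pics/sc.png',cv2.resize(a,None,fx=4.6,fy=4.6,interpolation=cv2.INTER_CUBIC))
a=cv2.imread('pics/side0.png')[150:330,200:390];cv2.imwrite('pics/sd.png',cv2.resize(a,None,fx=3.3,fy=3.3,interpolation=cv2.INTER_CUBIC))
```

```text
(no output)
```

View pics/sc.png

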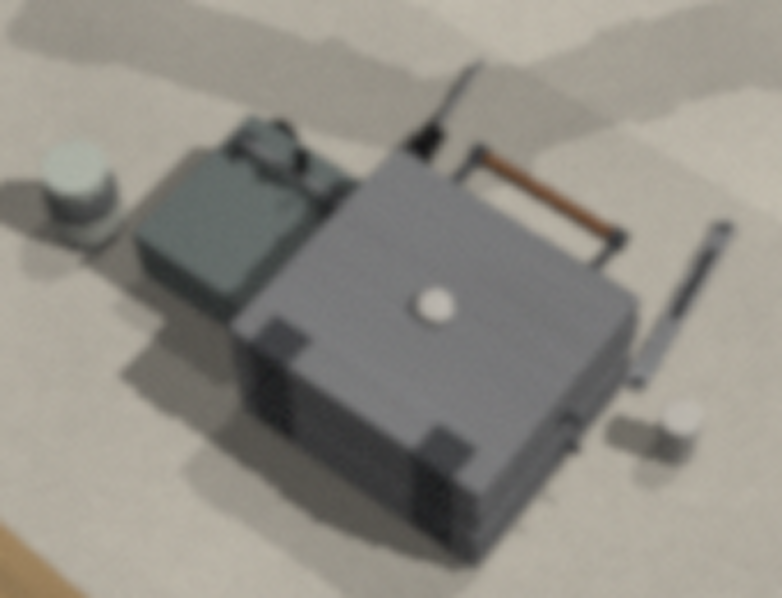

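View pics/sd.png

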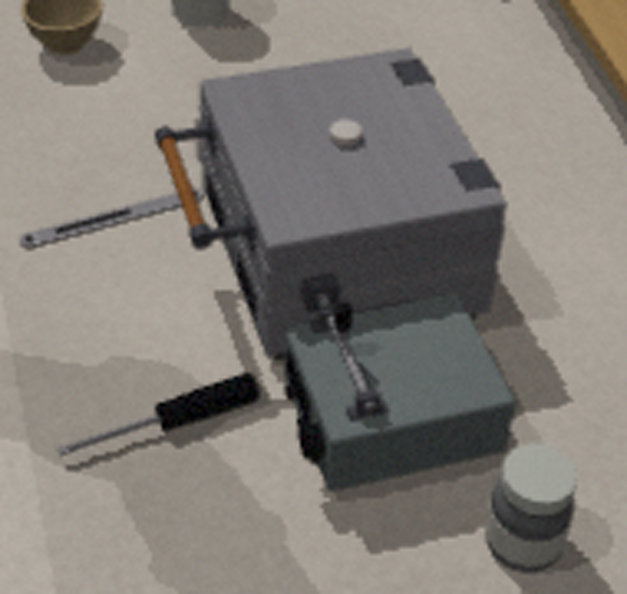

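```bash
cat > fit.py <<'E'
from h import *
from scipy.optimize import least_squares
M=[(-103,-115,142),(-103,115,142),(103,115,142),(103,-115,142),(-145,-55,120),(-145,55,120)]
S=[(400,150),(635,297),(478,492),(237,325),(482,157),(616,238)]
T=[(270,247),(203,83),(405,50),(503,203),(203,235),(165,137)]
D={c:arm.camera(c) for c in('scene','side')}
def proj(d,P):
    f=K(d);k=np.array([[f,0,d['cx']],[0,f,d['cy']],[0,0,1.]])
    return cv2.projectPoints(np.array(P,float),np.array(d['rvec'],float),np.array(d['tvec'],float),k,None)[0][:,0]
def W(p,P):
    c,s=np.cos(p[2]),np.sin(p[2]);P=np.array(P,float)
    return np.c_[p[0]+c*P[:,0]-s*P[:,1],p[1]+s*P[:,0]+c*P[:,1],P[:,2]]
a=np.array(S)/4.6+[190,160];b=np.array(T)/3.3+[200,150]
def res(p):return np.r_[(proj(D['scene'],W(p,M))-a).ravel(),(proj(D['side'],W(p,M))-b).ravel()]
if __name__=='__main__':
    np.set_printoptions(precision=2,suppress=True)
    r=least_squares(res,[630,0,0.05]);print(r.x);print(r.fun.reshape(-1,2))
    for c,X in(('scene',a),('side',b)):
        q=least_squares(lambda p:(proj(D[c],W(p,M))-X).ravel(),r.x);print(c,q.x)
    print(W(r.x,[(-145,0,120),(105,0,75)]))
    for kx in(-75,-60,-45): 
        P=W(r.x,[(kx,-175,125)]);print(kx,P,(proj(D['scene'],P)-[190,160])*4.6,(proj(D['side'],P)-[200,150])*3.3)
    for c in D:
        o=arm.recognise(c,'bolt_knob');print(c,o[:2]);
E
python3 fit.py
```

```text
[626.9   -2.86   0.07]
[[-1.43 -2.11]
 [ 1.2  -1.18]
 [-0.39  0.69]
 [-3.06  0.07]
 [ 1.2   0.31]
 [-2.67 -2.03]
 [-1.17 -0.87]
 [-2.14 -2.17]
 [ 1.59 -2.41]
 [ 1.87 -1.34]
 [-2.05 -3.15]
 [ 0.37  1.78]]
scene [626.89   0.73   0.06]
side [626.49  -7.83   0.07]
[[482.25 -12.99 120.  ]
 [731.64   4.48  75.  ]]
-75 [[ 564.31 -182.67  125.  ]] [[311.59 139.06]] [[322.77 305.64]]
-60 [[ 579.28 -181.62  125.  ]] [[299.64 151.68]] [[341.42 301.91]]
-45 [[ 594.24 -180.57  125.  ]] [[287.59 164.4 ]] [[359.96 298.21]]
scene [{'at': [257.6, 198.4], 'score': 0.38}]
side []
```

Call:
{"op": "step_arm", "data": {
  "series": [
    [0, 3, 2.7, 0, 0, 0, 0.122],
    [0, 3, 2.7, 0, 0, 0, 0.122],
    [0, 3, 2.7, 0, 0, 0, 0.122],
    [0, 3, 2.7, 0, 0, 0, 0.122],
    [0, 3, 2.7, 0, 0, 0, 0.122]
  ],
  "force": 40
}}

```text
time: 2.52
eef_pos: [377.8, -364.8, 217.1]
eef_rot: [-0.682, 0.683, -0.185, 0.186]
force: [0.4, -0.6, 0.2]
width: 85.3
```

Call:
{"op": "step_arm", "data": {
  "series": [
    [0, 3, 2.7, 0, 0, 0, 0.122],
    [0, 3, 2.7, 0, 0, 0, 0.122],
    [0, 3, 2.7, 0, 0, 0, 0.122],
    [0, 3, 2.7, 0, 0, 0, 0.122],
    [0, 3, 2.7, 0, 0, 0, 0.122]
  ]
}}

```text
time: 2.93
eef_pos: [527.9, -229.8, 217.1]
eef_rot: [-0.706, 0.707, 0.028, -0.028]
force: [-0.2, -0.9, 0.4]
width: 85.5
```

Call:
{"op": "step_arm", "data": {
  "series": [
    [0, 2.6, 2.4, 0, 0, 0, 0],
    [0, 2.6, 2.4, 0, 0, 0, 0],
    [0, 0, 0, 0, 0, 0, 0]
  ]
}}

```text
time: 3.18
eef_pos: [583.9, -172.9, 216.3]
eef_rot: [0.709, -0.704, -0.032, 0.029]
force: [0.7, 1.4, -0.2]
width: 85.9
```

Run:
```python
from h import *
from scipy.spatial.transform import Rotation as R
np.set_printoptions(precision=2,suppress=True)
s=arm.get_state();print(s['time'],s['eef_pos'],s['qpos']);print(R.from_quat(s['eef_rot'],scalar_first=True).as_matrix())
d=save('wrist','w1');print(K(d),d['cx'],d['cy'],ray(d,(d['cx'],d['cy']),True))
for n,z in(('bolt_knob',114),('lid_handle',120)):
  for q in arm.pinpoint('wrist',n): print(n,q,onz(ray(d,q['at'],True),z))
```

```text
3.1833 [ 583.88 -172.9   216.34] [ 0.52  0.46 -0.4   1.33  0.17  1.38  0.22]
[[ 1.    0.   -0.09]
 [ 0.09  0.01  1.  ]
 [ 0.   -1.    0.01]]
325.19226210127806 278.46787413003324 214.4827743646685 (array([575.74, -89.57, 374.22]), array([ 0.03, -0.32, -0.95]))
bolt_knob {'at': [269.9, 220.8], 'score': 0.95} [ 577.81 -182.96  114.  ]
lid_handle {'at': [168.7, 12.5], 'score': 0.76} [482.85 -13.43 120.  ]
lid_handle {'at': [271.5, 220.4], 'score': 0.36} [ 579.06 -180.34  120.  ]
```

View pics/w1.png

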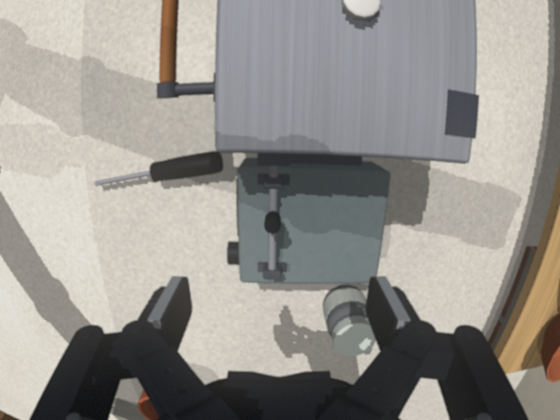

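Call:
{"op": "step_arm", "data": {
  "series": [
    [0, -0.3, -0.5, -3, 0, 0, 0],
    [0, -0.3, -0.5, -3, 0, 0, 0],
    [0, 0, 0, -2.5, 0, 0, 0],
    [0, 0, 0, -1.3, 0, 0, 0],
    [150, 0, 0, 0, 0, 0, 0]
  ]
}}

```text
time: 3.75
eef_pos: [568.2, -195.4, 114.8]
eef_rot: [0.707, -0.706, -0.022, 0.028]
force: [-0.4, 0.2, -1.1]
width: 75.6
```

Call:
{"op": "step_arm", "data": {
  "series": [
    [255, 0, 0, 0, 0, 0, 0],
    [255, 0, 0, 0, 0, 0, 0],
    [255, 0, 0, 0, 0, 0, 0],
    [255, 0, 0, 0, 0, 0, 0],
    [255, 0, 0, 0, 0, 0, 0]
  ]
}}

```text
time: 4.17
eef_pos: [573.5, -193.3, 120.1]
eef_rot: [-0.706, 0.707, 0.027, -0.025]
force: [-0.3, -0.1, -0.1]
width: 12.2
```

Run:
```python
from h import *
save('wrist','w2')
```

```text
(no output)
```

View pics/w2.png

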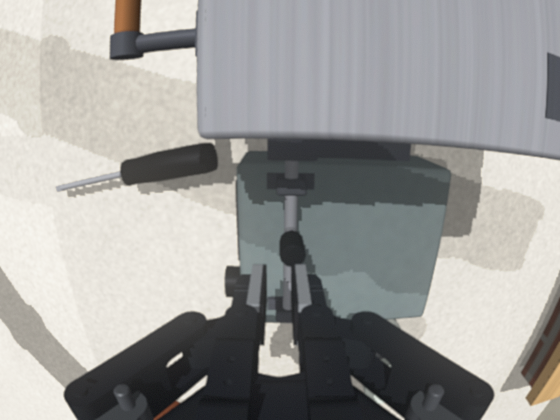

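Call:
{"op": "step_arm", "data": {
  "series": [
    [60, 0, 0, 0, 0, 0, 0],
    [60, 0, 0, 0, 0, 0, 0],
    [60, 0, 0, 0, 0, 0, 0],
    [60, 0, 0, 0, 0, 0, 0],
    [60, 0, 0, 0, 0, 0, 0]
  ]
}}

```text
time: 4.63
eef_pos: [572.6, -193.1, 118.7]
eef_rot: [0.707, -0.707, -0.026, 0.026]
force: [0.0, 0.2, 0.4]
width: 64.4
```

Run:
```python
from h import *
np.set_printoptions(precision=2,suppress=True)
s=arm.get_state();print(s['time'],s['eef_pos'],s['width'],s['qd'])
d=save('wrist','w3')
for n,z in(('bolt_knob',114),('lid_handle',120)):
  for q in arm.pinpoint('wrist',n): print(n,q,onz(ray(d,q['at'],True),z))
```

```text
4.6333 [ 572.65 -193.07  118.7 ] 64.41062623320245 [ 0. -0. -0. -0.  0.  0.  0.]
bolt_knob {'at': [294.2, 246.6], 'score': 0.86} [ 580.34 -182.06  114.  ]
```

View pics/w3.png

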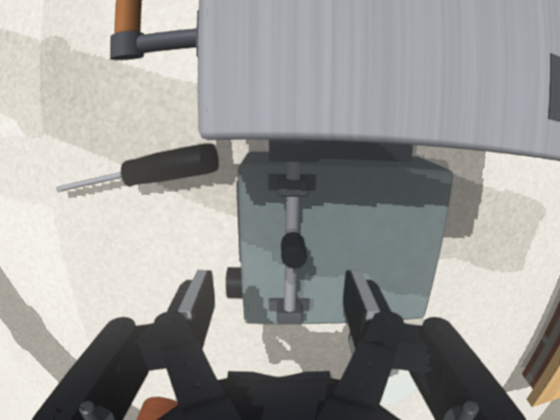

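Call:
{"op": "step_arm", "data": {
  "series": [
    [60, 0.7, 0.5, 0, 0, 0, 0],
    [60, 0, 0.6, 0, 0, 0, 0],
    [60, 0, 0, 0, 0, 0, 0],
    [255, 0, 0, 0, 0, 0, 0],
    [255, 0, 0, 0, 0, 0, 0]
  ]
}}

```text
time: 5.2
eef_pos: [579.7, -181.9, 118.8]
eef_rot: [-0.707, 0.707, 0.026, -0.026]
force: [-0.2, -0.2, 0.3]
width: 42.0
```

Call:
{"op": "step_arm", "data": {
  "series": [
    [255, 0, 0, 0, 0, 0, 0],
    [255, 0, 0, 0, 0, 0, 0],
    [255, 0, 0, 0, 0, 0, 0],
    [255, 0, 0, 0, 0, 0, 0]
  ]
}}

```text
time: 5.53
eef_pos: [579.6, -182.3, 118.8]
eef_rot: [-0.707, 0.707, 0.026, -0.026]
force: [0.2, 0.4, -0.1]
width: -0.1
```

Run:
```python
from h import *
save('wrist','w4')
```

```text
(no output)
```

View pics/w4.png

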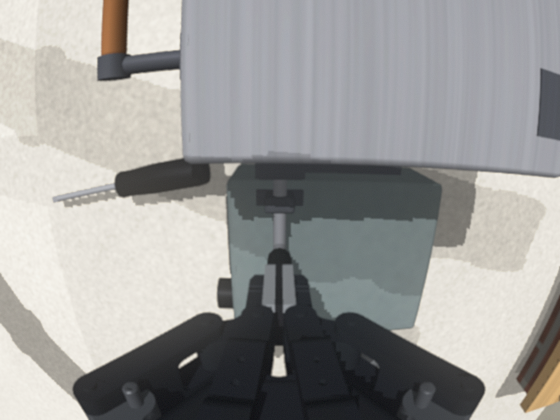

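```bash
cat >> h.py <<'E'
def pj(d,P):
    R=cv2.Rodrigues(np.array(d['rvec'],float))[0];c=R@np.array(P,float)+np.array(d['tvec'],float).ravel()
    t=np.arctan2(np.hypot(c[0],c[1]),c[2]);k=K(d)*t/np.hypot(c[0],c[1]);return np.array([d['cx']+k*c[0],d['cy']+k*c[1]])
E
python3 - <<'E'
from h import *
np.set_printoptions(precision=2,suppress=True)
d=arm.camera('wrist');s=arm.get_state();t=np.array(s['eef_pos']);print(t,s['time'],-cv2.Rodrigues(np.array(d['rvec']))[0].T@d['tvec'])
for dz in(0,-17): print('tool',dz,pj(d,t+[0,0,dz]))
for y in(-170,-182):
  for z in(103,125): print('knob',y,z,pj(d,[579.7,y,z]))
for q in arm.pinpoint('wrist','bolt_knob'): print(q,onz(ray(d,q['at'],True),114))
p=cv2.imread('pics/w4.png')[210:330,210:350];cv2.imwrite('pics/w4c.png',cv2.resize(p,None,fx=5,fy=5,interpolation=cv2.INTER_CUBIC))
d2=save('side','s4');p=cv2.imread('pics/s4.png')[150:330,200:390];cv2.imwrite('pics/s4c.png',cv2.resize(p,None,fx=3.3,fy=3.3,interpolation=cv2.INTER_CUBIC))
E
```

```text
[ 579.66 -182.23  118.82] 5.6333 [573.26 -97.62 276.  ]
tool 0 [278.82 267.35]
tool -17 [278.8  253.79]
knob -170 103 [280.42 235.68]
knob -170 125 [280.66 252.22]
knob -182 103 [278.89 254.32]
knob -182 125 [278.93 272.49]
{'at': [276.0, 262.8], 'score': 0.94} [ 578.07 -182.04  114.  ]
```

View pics/w4c.png

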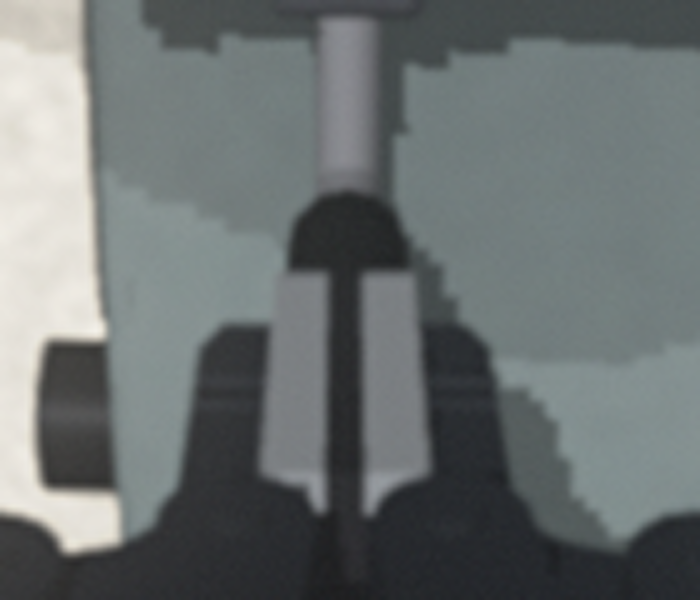

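View pics/s4c.png

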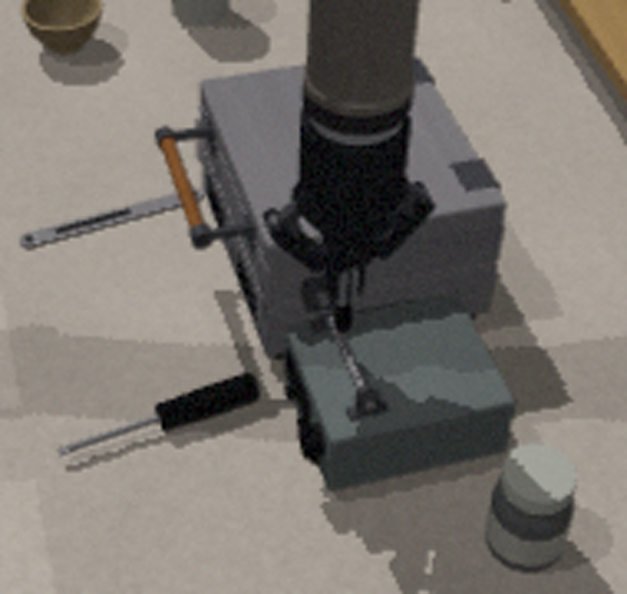

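Run:
```python
from fit import *
np.set_printoptions(precision=1,suppress=True)
d=D['side']
for n,P in (('tip',[579.7,-182,102]),('z125',[579.7,-182,125]),('z103',[579.7,-182,103]),('z172',[579.7,-182,172])): print(n,(proj(d,[P])-[200,150])*3.3, )
p=cv2.imread('pics/s4.png')[205:265,280:340];cv2.imwrite('pics/s4d.png',cv2.resize(p,None,fx=10,fy=10,interpolation=cv2.INTER_CUBIC))
p=cv2.imread('pics/side0.png')[205:265,280:340];cv2.imwrite('pics/s0d.png',cv2.resize(p,None,fx=10,fy=10,interpolation=cv2.INTER_CUBIC))
```

```text
tip [[340.6 322.9]]
z125 [[342.1 302.2]]
z103 [[340.7 322. ]]
z172 [[345.2 257.8]]
```

View pics/s4d.png

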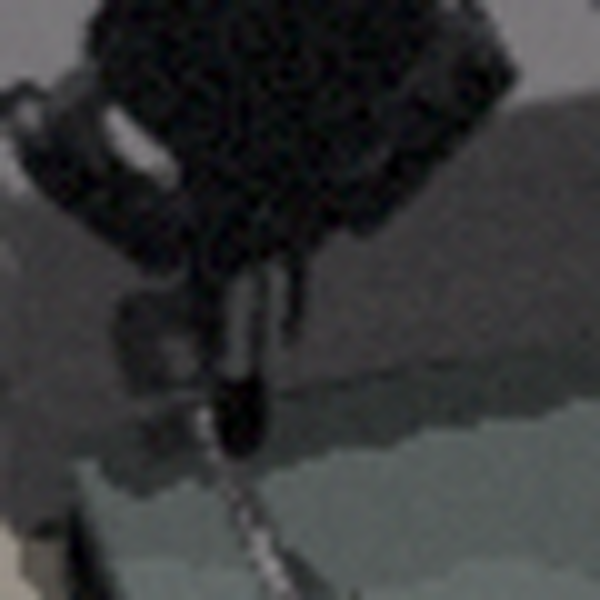

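View pics/s0d.png

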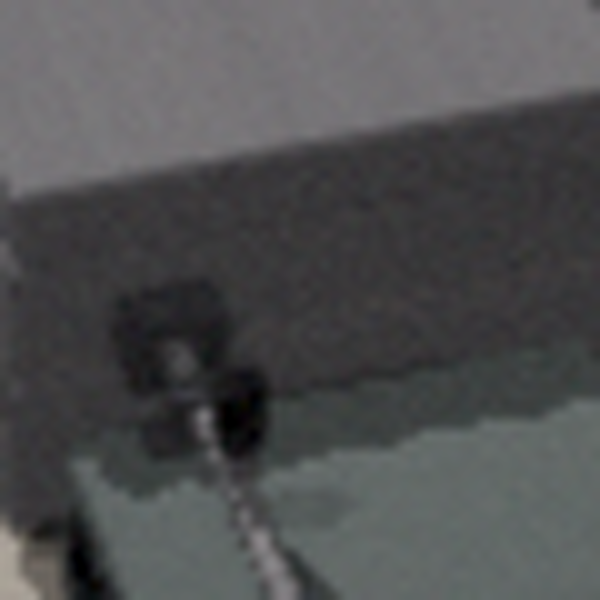

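Call:
{"op": "step_arm", "data": {
  "series": [
    [110, 0, 0, 0, 0, 0, 0],
    [110, 0, 0, 0, 0, 0, 0],
    [110, 0, 0, 0, 0, 0, 0],
    [110, 0, 0, -0.7, 0, 0, 0],
    [110, 0, 0, -0.7, 0, 0, 0]
  ]
}}

```text
time: 6.25
eef_pos: [580.1, -182.2, 104.7]
eef_rot: [-0.706, 0.707, 0.027, -0.026]
force: [0.3, -0.3, 0.1]
width: 48.8
```

Call:
{"op": "step_arm", "data": {
  "series": [
    [110, 0, 0, 0, 0, 0, 0],
    [255, 0, 0, 0, 0, 0, 0],
    [255, 0, 0, 0, 0, 0, 0],
    [255, 0, 0, 0, 0, 0, 0],
    [255, 0, 0, 0, 0, 0, 0]
  ]
}}

```text
time: 6.67
eef_pos: [580.0, -182.1, 105.1]
eef_rot: [-0.707, 0.707, 0.026, -0.026]
force: [0.4, 0.1, -0.4]
width: 10.9
```

Run:
```python
from h import *
s=arm.get_state();print(s['time'],s['eef_pos'],s['width'],s['force'])
save('wrist','w5')
d2=save('side','s5');p=cv2.imread('pics/s5.png')[205:265,280:340];cv2.imwrite('pics/s5d.png',cv2.resize(p,None,fx=9,fy=9,interpolation=cv2.INTER_CUBIC))
```

```text
6.6667 [ 580.00918269 -182.0927942   105.09692742] 10.937970724675093 [ 0.37208129  0.126021   -0.44119735]
```

View pics/w5.png

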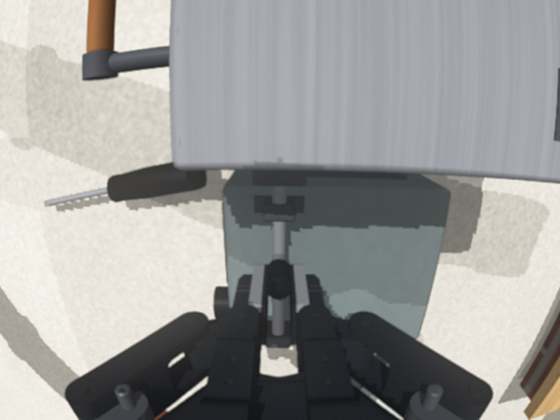

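View pics/s5d.png

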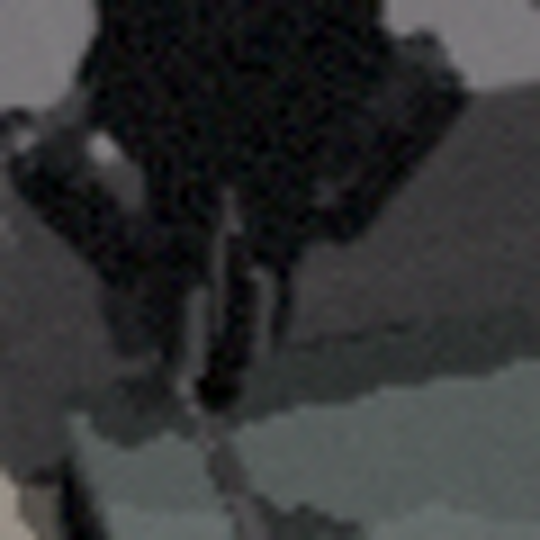

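Call:
{"op": "step_arm", "data": {
  "series": [
    [255, 0, 0, 0, 0, 0, 0],
    [255, 0, 0, 0, 0, 0, 0]
  ]
}}

```text
time: 6.93
eef_pos: [580.0, -182.1, 105.1]
eef_rot: [-0.707, 0.707, 0.026, -0.026]
force: [0.0, 0.9, -0.2]
width: 10.7
```

Call:
{"op": "step_arm", "data": {
  "series": [
    [255, 0.05, -0.7, 0, 0, 0, 0],
    [255, 0.05, -0.7, 0, 0, 0, 0],
    [255, 0.05, -0.7, 0, 0, 0, 0],
    [255, 0.05, -0.7, 0, 0, 0, 0],
    [255, 0.0, -0.3, 0, 0, 0, 0]
  ]
}}

```text
time: 7.35
eef_pos: [582.0, -212.3, 105.0]
eef_rot: [0.708, -0.705, -0.026, 0.026]
force: [-1.2, 7.0, 3.3]
width: 10.7
```

Call:
{"op": "step_arm", "data": {
  "series": [
    [255, 0, -0.2, 0, 0, 0, 0],
    [255, 0, 0, 0, 0, 0, 0]
  ]
}}

```text
time: 7.52
eef_pos: [582.0, -212.3, 105.0]
eef_rot: [0.708, -0.705, -0.027, 0.026]
force: [-0.6, 6.0, 2.9]
width: 10.6
```

Run:
```python
from h import *
save('wrist','w6')
```

```text
(no output)
```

View pics/w6.png

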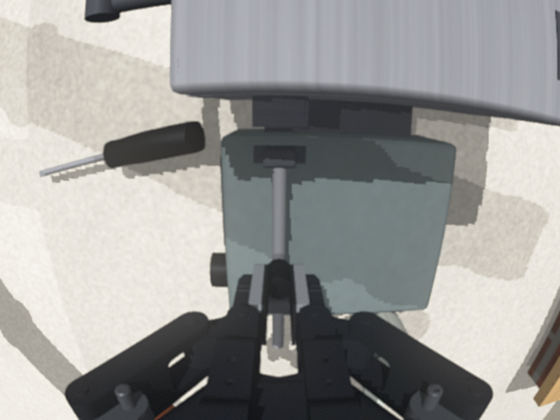

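Call:
{"op": "step_arm", "data": {
  "series": [
    [110, 0, 0.2, 0, 0, 0, 0],
    [110, 0, 0, 0, 0, 0, 0],
    [110, 0, 0, 1, 0, 0, 0],
    [110, 0, 0, 3.5, 0, 0, 0],
    [110, 0, 0, 3.5, 0, 0, 0]
  ]
}}

```text
time: 7.98
eef_pos: [579.7, -214.7, 184.2]
eef_rot: [0.707, -0.707, -0.024, 0.027]
force: [0.9, -0.3, 1.2]
width: 48.4
```

Call:
{"op": "step_arm", "data": {
  "series": [
    [110, 0, 0, 3.5, 0, 0, 0],
    [150, -1, 2, 0, 0, 0, -0.02],
    [150, -2, 4, 0, 0, 0, 0],
    [150, -2, 4, 0, 0, 0, 0],
    [150, -2, 4, 0, 0, 0, 0]
  ]
}}

```text
time: 8.4
eef_pos: [515.4, -81.7, 220.8]
eef_rot: [-0.706, 0.707, 0.019, -0.017]
force: [0.3, 0.6, 0.7]
width: 34.9
```

Call:
{"op": "step_arm", "data": {
  "series": [
    [150, -2, 3, 0, 0, 0, 0],
    [150, -1, 2, 0, 0, 0, 0],
    [150, 0, 0, 0, 0, 0, 0],
    [150, 0, 0, 0, 0, 0, 0]
  ]
}}

```text
time: 8.73
eef_pos: [486.0, -31.3, 221.0]
eef_rot: [-0.706, 0.708, 0.021, -0.019]
force: [0.9, -1.3, -0.3]
width: 35.2
```

Run:
```python
from h import *
np.set_printoptions(precision=2,suppress=True)
s=arm.get_state();print(s['time'],s['eef_pos'],s['width'],s['qpos'])
d=save('wrist','w7')
for n,z in(('bolt_knob',114),('lid_handle',120)):
  for q in arm.pinpoint('wrist',n): print(n,q,onz(ray(d,q['at'],True),z))
```

```text
8.7333 [486.   -31.27 221.02] 35.20977602910695 [ 0.43  0.21 -0.47  1.66  0.1   1.3  -0.01]
bolt_knob {'at': [274.8, 189.0], 'score': 0.55} [482.11 -15.35 114.  ]
lid_handle {'at': [275.0, 190.4], 'score': 0.57} [482.3  -14.96 120.  ]
```

View pics/w7.png

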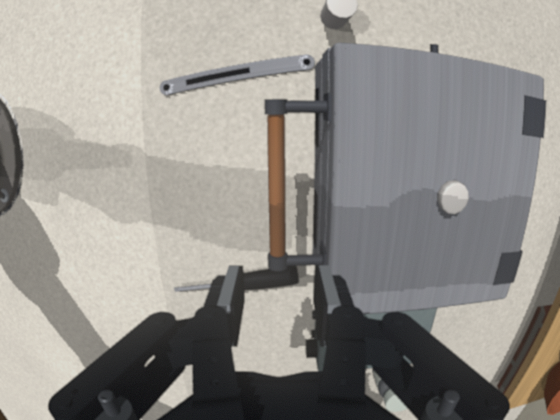

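Call:
{"op": "step_arm", "data": {
  "series": [
    [150, -0.35, 1.7, 0, 0, 0, 0],
    [150, 0, 0, -3, 0, 0, 0],
    [150, 0, 0, -3, 0, 0, 0],
    [150, 0, 0, -1.6, 0, 0, 0],
    [150, 0, 0, 0, 0, 0, 0]
  ]
}}

```text
time: 9.3
eef_pos: [479.4, -16.3, 139.8]
eef_rot: [0.707, -0.707, -0.015, 0.021]
force: [-0.5, -0.3, -0.1]
width: 34.8
```

Run:
```python
from h import *
np.set_printoptions(precision=2,suppress=True)
s=arm.get_state();print(s['time'],s['eef_pos'],s['width'])
d=save('wrist','w8')
for n,z in(('lid_handle',120),):
  for q in arm.pinpoint('wrist',n): print(n,q,onz(ray(d,q['at'],True),z))
```

```text
9.3 [479.4  -16.35 139.77] 34.7677507791949
lid_handle {'at': [285.1, 245.7], 'score': 0.59} [482.81 -12.03 120.  ]
```

View pics/w8.png

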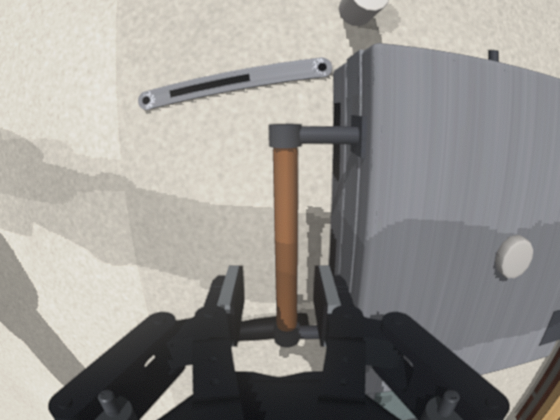

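Call:
{"op": "step_arm", "data": {
  "series": [
    [150, 0.3, 0.3, 0, 0, 0, 0],
    [150, 0, 0, -1.5, 0, 0, 0],
    [150, 0, 0, -1.4, 0, 0, 0],
    [150, 0, 0, -0.5, 0, 0, 0],
    [150, 0, 0, 0, 0, 0, 0]
  ]
}}

```text
time: 9.82
eef_pos: [485.5, -11.4, 109.8]
eef_rot: [0.707, -0.707, -0.019, 0.019]
force: [0.1, -0.3, 0.0]
width: 35.3
```

Run:
```python
from h import *
s=arm.get_state();print(s['time'],s['eef_pos'],s['width'])
d=save('wrist','w9')
d2=save('side','s9');p=cv2.imread('pics/s9.png')[150:270,190:310];cv2.imwrite('pics/s9d.png',cv2.resize(p,None,fx=5,fy=5,interpolation=cv2.INTER_CUBIC))
```

```text
9.8167 [485.52819583 -11.40500267 109.84988304] 35.27930655049569
```

View pics/w9.png

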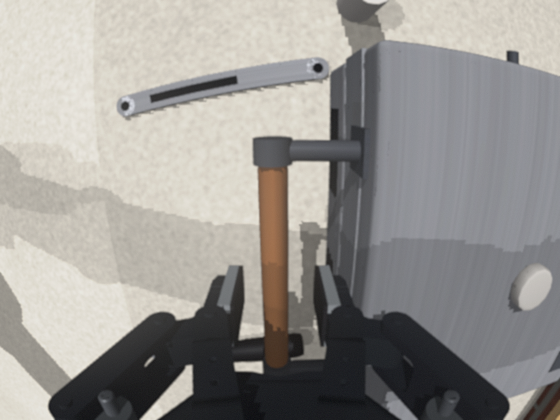

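View pics/s9d.png

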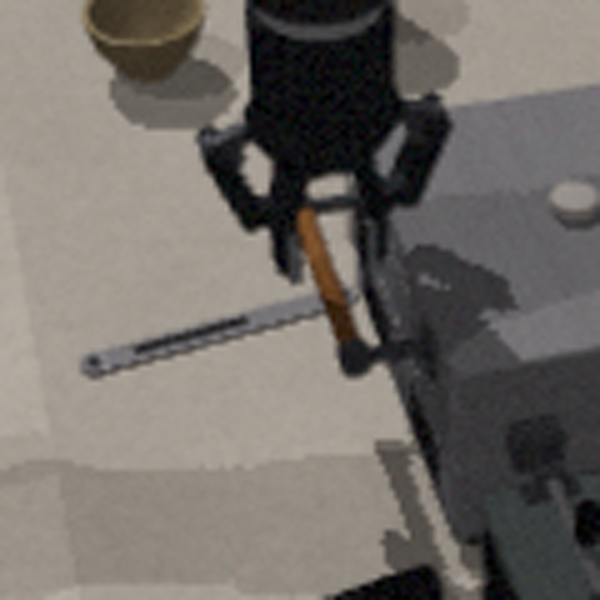

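Run:
```python
from fit import *
np.set_printoptions(precision=1,suppress=True)
d=D['side']
for x in(461,483,508):
  for y in (-22,-12,0):
    for z in(100,120,140): print(x,y,z,(proj(d,[[x,y,z]])-[190,150])*5)
p=cv2.imread('pics/s9.png')[180:225,230:280];cv2.imwrite('pics/s9e.png',cv2.resize(p,None,fx=12,fy=12,interpolation=cv2.INTER_CUBIC))
```

```text
461 -22 100 [[290.  318.5]]
461 -22 120 [[288.5 291.5]]
461 -22 140 [[286.9 263.9]]
461 -12 100 [[287.4 306.9]]
461 -12 120 [[285.8 280. ]]
461 -12 140 [[284.2 252.4]]
461 0 100 [[284.2 293.2]]
461 0 120 [[282.6 266.3]]
461 0 140 [[281.  238.8]]
483 -22 100 [[328.8 313.4]]
483 -22 120 [[327.8 286.5]]
483 -22 140 [[326.7 258.9]]
483 -12 100 [[325.9 301.9]]
483 -12 120 [[324.8 275. ]]
483 -12 140 [[323.7 247.4]]
483 0 100 [[322.5 288.3]]
483 0 120 [[321.4 261.4]]
483 0 140 [[320.2 233.9]]
508 -22 100 [[372.6 307.7]]
508 -22 120 [[372.1 280.8]]
508 -22 140 [[371.5 253.2]]
508 -12 100 [[369.5 296.3]]
508 -12 120 [[368.9 269.4]]
508 -12 140 [[368.3 241.9]]
508 0 100 [[365.8 282.7]]
508 0 120 [[365.1 255.9]]
508 0 140 [[364.5 228.4]]
```

View pics/s9e.png

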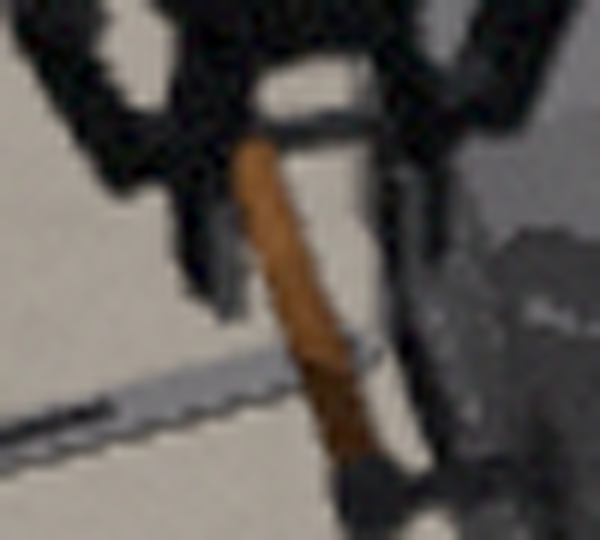

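Call:
{"op": "step_arm", "data": {
  "series": [
    [150, -0.3, -0.2, 0, 0, 0, 0],
    [150, 0, 0, -1, 0, 0, 0],
    [150, 0, 0, -1, 0, 0, 0],
    [150, 0, 0, 0, 0, 0, 0],
    [150, 0, 0, 0, 0, 0, 0]
  ]
}}

```text
time: 10.43
eef_pos: [481.1, -13.4, 88.6]
eef_rot: [0.707, -0.707, -0.018, 0.02]
force: [0.4, 0.1, 0.4]
width: 35.1
```

Run:
```python
from h import *
s=arm.get_state();print(s['time'],s['eef_pos'],s['width'])
d=save('wrist','w10')
d2=save('side','s10');p=cv2.imread('pics/s10.png')[180:225,230:280];cv2.imwrite('pics/s10e.png',cv2.resize(p,None,fx=12,fy=12,interpolation=cv2.INTER_CUBIC))
```

```text
10.4333 [481.1395649  -13.36589712  88.60302105] 35.14833264743935
```

View pics/w10.png

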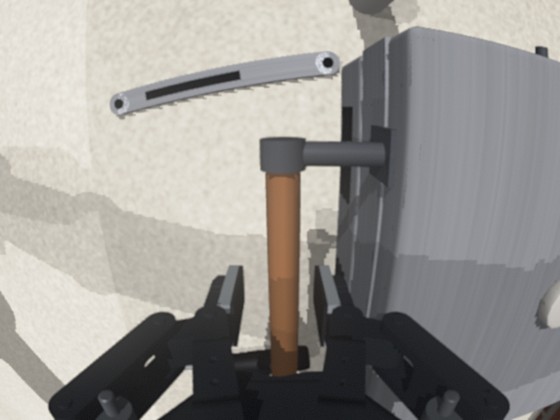

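View pics/s10e.png

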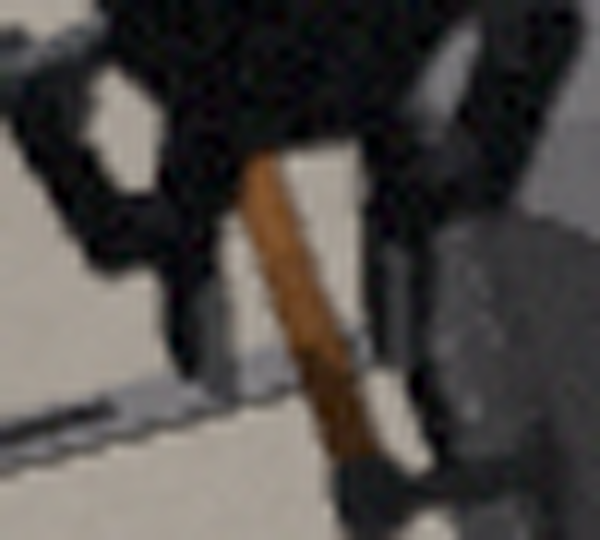

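Call:
{"op": "step_arm", "data": {
  "series": [
    [200, 0.2, 0, 0, 0, 0, 0],
    [255, 0, 0, 0, 0, 0, 0],
    [255, 0, 0, 0, 0, 0, 0],
    [255, 0, 0, 0, 0, 0, 0],
    [255, 0, 0, 0, 0, 0, 0]
  ],
  "force": 40
}}

```text
time: 10.95
eef_pos: [483.6, -13.3, 90.1]
eef_rot: [-0.707, 0.707, 0.019, -0.02]
force: [-4.6, 0.4, 5.1]
width: 12.7
```

Run:
```python
from h import *
s=arm.get_state();print(s['time'],s['eef_pos'],s['width'],s['force'],s['ft_torque'])
d=save('wrist','w11')
```

```text
10.95 [483.61443019 -13.32819354  90.09162758] 12.692216844116876 [-4.56256371  0.37414065  5.06942587] [-0.07581171  0.92452581  0.13894672]
```

View pics/w11.png

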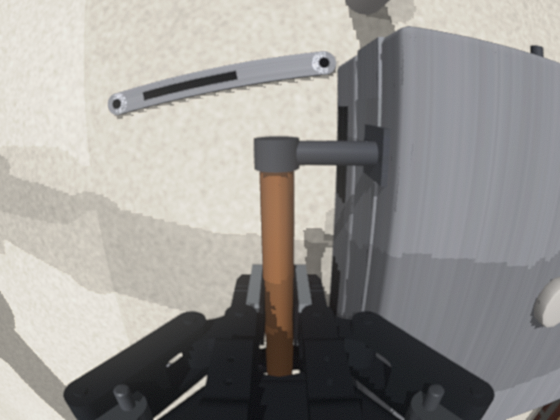

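```bash
python3 -c "
import numpy as np
t=np.arange(0,1.205,.06);a=t+np.arctan2(45,250);p=np.c_[-np.cos(a),np.sin(a)]*25.4
for i in range(len(t)-1):
  d=p[i+1]-p[i];print(i,round(t[i+1],2),np.round([d[0]*.9975,d[0]*.07,d[1]],2),np.round(p[i+1]-p[0],2))
"
```

```text
0 0.06 [0.31 0.02 1.49] [0.31 1.49]
1 0.12 [0.4  0.03 1.47] [0.72 2.96]
2 0.18 [0.49 0.03 1.44] [1.21 4.4 ]
3 0.24 [0.58 0.04 1.41] [1.79 5.81]
4 0.3 [0.66 0.05 1.37] [2.45 7.19]
5 0.36 [0.74 0.05 1.33] [3.19 8.52]
6 0.42 [0.82 0.06 1.28] [4.01 9.8 ]
7 0.48 [0.89 0.06 1.23] [ 4.9  11.04]
8 0.54 [0.97 0.07 1.18] [ 5.87 12.21]
9 0.6 [1.03 0.07 1.12] [ 6.91 13.33]
10 0.66 [1.1  0.08 1.05] [ 8.01 14.38]
11 0.72 [1.16 0.08 0.98] [ 9.17 15.37]
12 0.78 [1.22 0.09 0.91] [10.39 16.28]
13 0.84 [1.27 0.09 0.84] [11.66 17.12]
14 0.9 [1.32 0.09 0.76] [12.98 17.88]
15 0.96 [1.36 0.1  0.68] [14.35 18.56]
16 1.02 [1.4 0.1 0.6] [15.75 19.16]
17 1.08 [1.43 0.1  0.51] [17.18 19.67]
18 1.14 [1.46 0.1  0.43] [18.65 20.09]
19 1.2 [1.48 0.1  0.34] [20.13 20.43]
```

Call:
{"op": "step_arm", "data": {
  "series": [
    [255, 0.31, 0.02, 1.49, 0, 0, 0],
    [255, 0.4, 0.03, 1.47, 0, 0, 0],
    [255, 0.49, 0.03, 1.44, 0, 0, 0],
    [255, 0, 0, 0, 0, 0, 0]
  ]
}}

```text
time: 11.33
eef_pos: [495.4, -12.6, 134.7]
eef_rot: [-0.707, 0.707, 0.018, -0.02]
force: [-4.4, -0.8, -2.8]
width: 12.2
```

Run:
```python
from h import *
s=arm.get_state();print(s['time'],s['eef_pos'],s['width'],s['force'],s['ft_torque'])
d=save('side','s12')
```

```text
11.3333 [495.38828233 -12.55035711 134.66831423] 12.151581223759996 [-4.42759331 -0.76991035 -2.83465119] [0.01107437 0.90957741 0.11171457]
```

View pics/s12.png

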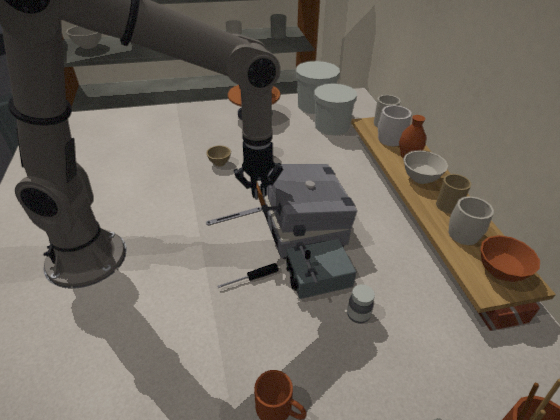

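Call:
{"op": "step_arm", "data": {
  "series": [
    [255, 0.58, 0.04, 1.41, 0, 0, 0],
    [255, 0.66, 0.05, 1.37, 0, 0, 0],
    [255, 0.74, 0.05, 1.33, 0, 0, 0],
    [255, 0.82, 0.06, 1.28, 0, 0, 0],
    [255, 0, 0, 0, 0, 0, 0]
  ]
}}

```text
time: 11.8
eef_pos: [521.9, -10.8, 188.4]
eef_rot: [-0.707, 0.707, 0.017, -0.021]
force: [-9.6, -0.4, 2.1]
width: 12.4
```

Call:
{"op": "step_arm", "data": {
  "series": [
    [255, 0.89, 0.06, 1.23, 0, 0, 0],
    [255, 0.97, 0.07, 1.18, 0, 0, 0],
    [255, 1.03, 0.07, 1.12, 0, 0, 0],
    [255, 0, 0, 0, 0, 0, 0]
  ]
}}

```text
time: 12.13
eef_pos: [550.0, -8.9, 224.7]
eef_rot: [-0.706, 0.707, 0.016, -0.022]
force: [-13.8, -1.7, 10.0]
width: 12.4
```

Run:
```python
from h import *
s=arm.get_state();print(s['time'],s['eef_pos'],s['width'],s['force'],s['ft_torque'],s['qpos'])
d=save('side','s13')
```

```text
12.1333 [549.99119304  -8.91312664 224.65261541] 12.369853798644371 [-13.80437171  -1.73700701   9.98873525] [-0.34397051  3.14685986  0.15151164] [ 0.33242768  0.35167647 -0.47308396  1.47401799  0.16185149  1.36298197
 -0.09642355]
```

View pics/s13.png

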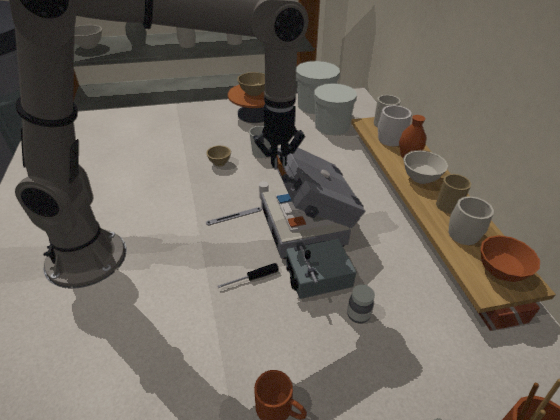

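Call:
{"op": "step_arm", "data": {
  "series": [
    [255, 0.95, 0.08, 1.2, 0, 0, 0],
    [255, 1.06, 0.08, 1.1, 0, 0, 0],
    [255, 1.22, 0.09, 0.91, 0, 0, 0],
    [255, 0, 0, 0, 0, 0, 0]
  ]
}}

```text
time: 12.52
eef_pos: [586.1, -6.5, 257.1]
eef_rot: [-0.707, 0.707, 0.019, -0.019]
force: [-7.3, -1.8, 7.0]
width: 12.3
```

Call:
{"op": "step_arm", "data": {
  "series": [
    [255, 1.2, 0.09, 0.9, 0, 0, 0],
    [255, 1.28, 0.09, 0.8, 0, 0, 0],
    [255, 1.33, 0.1, 0.73, 0, 0, 0],
    [255, 0, 0, 0, 0, 0, 0]
  ]
}}

```text
time: 12.85
eef_pos: [626.2, -3.8, 281.3]
eef_rot: [-0.707, 0.707, 0.02, -0.017]
force: [-3.2, -1.1, 5.9]
width: 12.1
```

Run:
```python
from h import *
s=arm.get_state();print(s['time'],s['eef_pos'],s['width'],s['force'],s['ft_torque'],s['qpos'])
d=save('side','s14');save('scene','sc14')
```

```text
12.85 [626.16592102  -3.80395477 281.25169157] 12.073452964800797 [-3.1962533  -1.11361916  5.9133942 ] [-0.29855929  0.72643305  0.06603681] [ 0.25029436  0.48889207 -0.45806611  1.14136986  0.21056128  1.55075837
 -0.11055722]
```

View pics/s14.png

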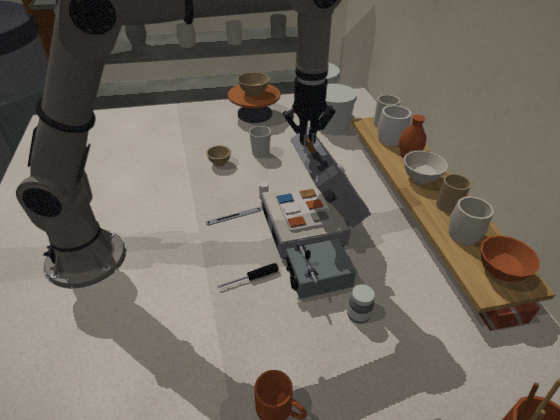

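Call:
{"op": "step_arm", "data": {
  "series": [
    [255, 1.38, 0.1, 0.64, 0, 0, 0],
    [255, 1.43, 0.1, 0.53, 0, 0, 0],
    [255, 1.46, 0.1, 0.43, 0, 0, 0],
    [255, 0, 0, 0, 0, 0, 0]
  ]
}}

```text
time: 13.28
eef_pos: [669.9, -0.8, 297.1]
eef_rot: [-0.707, 0.707, 0.021, -0.016]
force: [-1.2, -1.7, 4.9]
width: 11.8
```

Run:
```python
from h import *
np.set_printoptions(precision=1,suppress=True)
s=arm.get_state();print(s['time'],s['eef_pos'],s['width'],s['force'],s['ft_torque'],s['qpos'])
D={c:save(c,c+'15') for c in('side','scene')}
rs=[]
for c in D:
  q=arm.pinpoint(c,'lid_handle');print(c,q[:2])
  if q: rs.append(ray(D[c],q[0]['at']))
if len(rs)>1: print(tri(rs))
for c in D:
  p=cv2.imread(f'pics/{c}15.png');x0,y0=(250,120) if c=='side' else (190,130)
  cv2.imwrite(f'pics/{c}15c.png',cv2.resize(p[y0:y0+150,x0:x0+150],None,fx=4,fy=4,interpolation=cv2.INTER_CUBIC))
```

```text
13.2833 [669.9  -0.8 297.1] 11.82895357002758 [-1.2 -1.7  4.9] [-0.3  0.2  0.1] [ 0.2  0.6 -0.4  0.9  0.2  1.6 -0.1]
side [{'at': [322.9, 132.4], 'score': 0.73}]
scene [{'at': [273.1, 204.6], 'score': 0.91}]
(array([667.3,  -6.4, 325.7]), [np.float64(2.6867251793172544), np.float64(2.686725179317354)])
```

View pics/side15c.png

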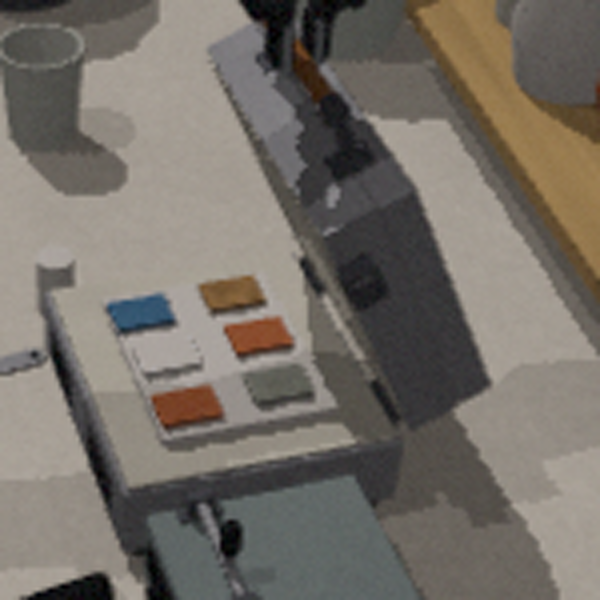

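View pics/scene15c.png

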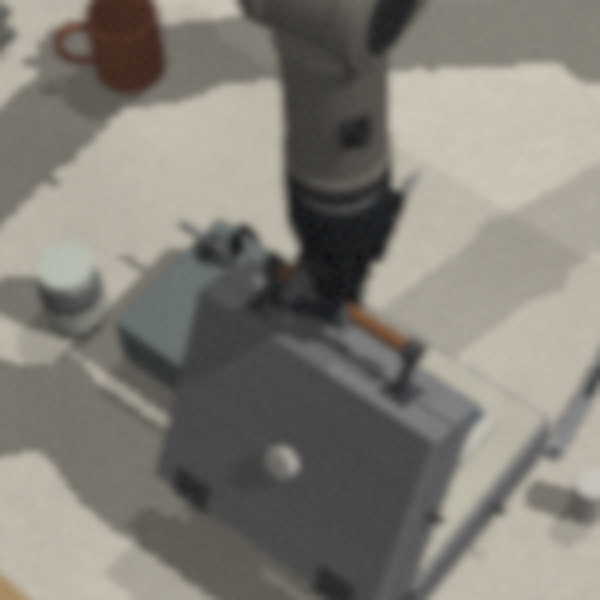

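Call:
{"op": "step_arm", "data": {
  "series": [
    [255, 0.7, 0.05, 0.25, 0, 0, 0],
    [255, 0.75, 0.05, 0.2, 0, 0, 0],
    [255, 0, 0, 0, 0, 0, 0],
    [255, 0, 0, 0, 0, 0, 0],
    [255, 0, 0, 0, 0, 0, 0]
  ]
}}

```text
time: 13.9
eef_pos: [680.6, -0.1, 299.7]
eef_rot: [-0.706, 0.707, 0.019, -0.019]
force: [-1.3, -1.8, 2.8]
width: 12.2
```

Call:
{"op": "step_arm", "data": {
  "series": [
    [255, 0, 0, 0, 0, 0, 0],
    [255, 0, 0, 0, 0, 0, 0],
    [255, 0, 0, 0, 0, 0, 0],
    [255, 0, 0, 0, 0, 0, 0],
    [255, 0, 0, 0, 0, 0, 0]
  ]
}}

```text
time: 14.32
eef_pos: [680.6, -0.1, 299.7]
eef_rot: [-0.706, 0.707, 0.019, -0.019]
force: [-2.0, -3.7, 1.6]
width: 11.8
```

Run:
```python
from fit import *
np.set_printoptions(precision=1,suppress=True)
s=arm.get_state();print(s['time'],np.array(s['eef_pos']),s['width'],np.array(s['force']),np.array(s['ft_torque']),abs(np.array(s['qd'])).max())
D={c:save(c,c+'16') for c in('side','scene')}
rs=[]
for c in D:
  q=arm.pinpoint(c,'lid_handle');print(c,q[:1])
  if q: rs.append(ray(D[c],q[0]['at']))
if len(rs)>1: print(tri(rs))
# lid model projections at several angles: top-plate corners & handle ends
p=[626.9,-2.9,.07]
def lid(th):
    L=np.array([(-103,-115,142),(-103,115,142),(103,115,142),(103,-115,142),(-145,-60,120),(-145,60,120)],float)
    r=L-[105,0,75];c,t=np.cos(th),np.sin(th)
    # front (-x) rises
    x=r[:,0]*c+r[:,2]*t; z=-r[:,0]*t+r[:,2]*c
    return W(p,np.c_[x+105,r[:,1],z+75])
for c in D:
  im=D[c]['pixels'][:,:,::-1].copy();x0,y0=(250,100) if c=='side' else (190,130)
  im=cv2.resize(im[y0:y0+150,x0:x0+150],None,fx=4,fy=4,interpolation=cv2.INTER_CUBIC)
  for th,col in((1.12,(0,0,255)),(1.204,(0,255,0)),(1.29,(255,0,0))):
    q=((proj(D[c],lid(th))-[x0,y0])*4).astype(int)
    cv2.polylines(im,[q[:4].reshape(-1,1,2)],True,col,1);cv2.line(im,tuple(map(int,q[4])),tuple(map(int,q[5])),col,1)
  cv2.imwrite(f'pics/{c}16c.png',im)
```

```text
14.4167 [680.7  -0.1 299.7] 11.966974433362223 [-1.2 -4.   1.7] [-0.9  0.6  0.1] 0.002108670197728068
side [{'at': [326.8, 130.8], 'score': 0.59}]
scene [{'at': [271.3, 211.1], 'score': 0.93}]
(array([683.8,   4.1, 321.6]), [np.float64(5.3524121487996075), np.float64(5.352412148799598)])
```

View pics/side16c.png

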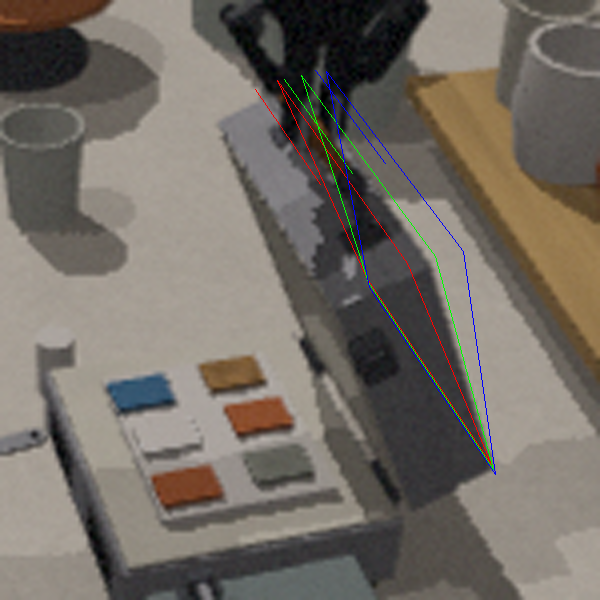

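View pics/scene16c.png

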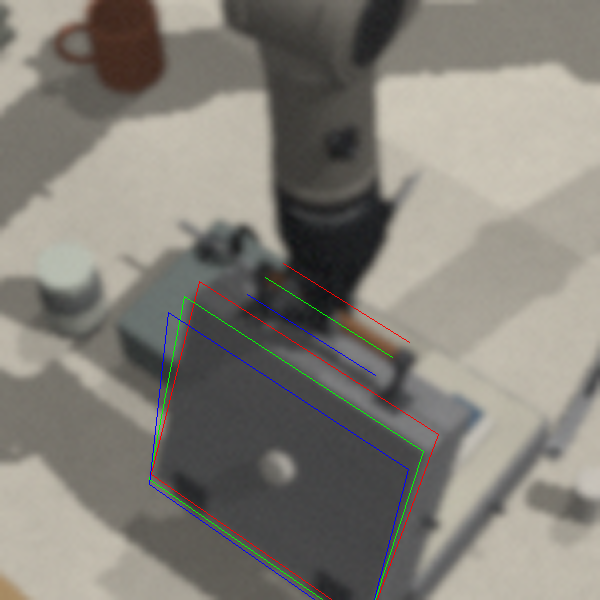

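Run:
```python
from h import *
s=arm.get_state();print(s['time'],s['width'],s['force']);print(arm.hand_in())
```

```text
14.6167 12.054297707494172 [-0.85460584 -4.82824827  1.84965262]
the job is handed in; nothing more can be done
None
```

The bolt is drawn back and the lid is standing at about its balance point. The handle is still gripped at 40 N. I handed the job in at 14.6 s; no verdict was reported.

**Bolt:** I pulled the knob about 30 mm until it met its end stop at about 6 N, with the lid still shut. I took no separate picture measurement of the bolt afterwards.

**Lid angle:** The triangulated handle position is (684, 4, 322) mm, against a target of about (684, 1, 325) mm. The two camera rays missed each other by about 5 mm. Projected lid outlines in both pictures lie close to the 1.20 rad one.

**At hand-in:** The arm was still, the fingers were closed on the bar (reading about 12 mm), and the force on the tool was about 5 N, mostly sideways.

**Disagreements:**
- **Fingertip height:** The fingertips stood roughly 20 mm higher than the TCP reading implied. My first two closings on the knob therefore missed, the first also about 10 mm off to the side. I corrected the height from the pictures.
- **Finger opening:** The reading was about 2 to 3 mm under the true size of the knob and the bar.
- **Lifting force:** A push of up to 17 N along the lid's radius built up part way through the lift. I eased it off by shifting the path outwards.

**Other things on the bench:** I never touched them, and they look unmoved in the pictures. I did not measure their positions again.

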